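# Turn a tray of bearings over into the spare tray

## Robot

A 7-joint arm with a two-finger parallel gripper is mounted at the origin on the work surface. World frame = base frame: x ahead of the robot, y to its left, z up, the work surface at z = 0. Lengths are in m, angles in rad, forces in N, time in s.
With the tool pointing down it reaches from about 0.425 to 0.95 m from the base axis. Payload 4.7 kg.
Tool frame: the origin (TCP) lies midway between the tips of the shut fingers; the grasp point (between the pads) lies 19 mm behind it; x points along the fingers, y is the direction in which the jaws open and shut, and the axes are right-handed (so a half turn about x gives the same grasp; the last joint's range is limited). The gripper opens to 85 mm and grips with 20 to 120 N. Pads are 22 mm wide; open, the fingers measure 114 mm over their backs; the gripper's body (76 mm by 85 mm) begins 54 mm behind the grasp point. The pads swing forward as they close: fully open they stand 13 mm farther back than shut.
Start: joints at [-1.231, 0.469, -0.049, 1.532, 0.024, 1.141, -0.082], TCP at [0.243, 0.63, 0.231] pointing down, gripper open.
Joint ranges: [-2.59, 2.59], [-0.33, 1.99], [-1.39, 1.29], [0.1, 2.45], [-1.04, 4.18], [0.21, 1.99], [-2.66, 2.66]. Speed limits (rad/s): [2.57, 2.57, 3.14, 3.14, 3.14, 3.14, 3.14].

## Interface

Orientations are given as a rotation vector (axis times angle).
In Python, from cell import * gives the robot as it stands.
- The arm moves only by the tool move_arm, never from a script. Its argument "plan" is a list of rows, each a list of 6 numbers: the shift along the tool's x, y, z in m, then the turn, a rotation vector about the tool's x, y, z in rad. In form: [[x, y, z, rx, ry, rz], ...]. A call has 1 to 20 rows; each row shifts and turns the commanded pose from where the row before left it, along the tool's axes as they then stand; what a row does not reach is not made up. A row lasts 1/12 s, in which the tool goes at most 41.7 mm and 7.16 degrees, less where a joint would pass 70% of its speed; a pose out of reach is approached as far as the arm can. A call is refused whole if a number of a shift passes 0.0417 or a number of a turn 0.125, either way. A call with a gripper value outside its range is refused whole. "hand" is the opening, from 0 (shut) to 1 (fully open), set as the call begins (left out, the last holds). The fingers move at their own pace and stop on an object; "force" is the grip in N (left out, the last holds). Time passes only in rows, so rows that do not move let the fingers close. It gives the time, the measured TCP pose, the force and the opening at its end, in the units of the state.
- sense(): the state, without advancing time (a new reading comes with each control period).
- read_camera(name): name is "scene" or "side" or "wrist"; returns the picture (420x560x3 uint8, red, green, blue); there is no depth.
- camera_params(name): a dict with "K" (3x3 intrinsics, pixels), "extrinsics" (4x4, takes a point from world to camera coordinates); the wrist camera has in their place "T_tool_cam" (4x4, takes a point from camera to tool coordinates, whose origin is the TCP and whose axes are the tool frame's). Camera axes: x right, y down, z forward; pixel columns grow to the right and rows downward; lengths in m; the calibration is good to about 2 mm. A picture is of the moment at which its call begins: read the wrist's pose just before it. camera_params takes no time and is no camera call.
- close_job(): hands the job in, once; it reports no verdict.
The state is a dict: "t": time; "qpos": joint angles; "joint_velocities": joint speeds; "tau": joint torques, N m; "ee_pos": TCP position; "eef_rot": TCP orientation; "force": force on the tool from outside, world axes, zero at the start; "moment": the same for the moment, N m; "gripper_width": finger opening in m.
Only numpy, scipy, OpenCV 4.12 (cv2) and the standard library are available. Lean on these libraries where they do the work, as an engineer would, in place of code of your own. Each camera call takes 0.05 s, during which the arm holds its last target. There are 200 camera calls.

## Task

The three bearings have been cleaned on one side and must be turned over into a fresh tray. Lay the matching empty three-pocket tray, face-down as it is, squarely on the loaded tray in the turnover stand, then swing the stand's leaf right over by its crank handle until it lies fully down on the other side, so that all three bearings end up in what was the empty tray.

Things in the scene. Friction and masses are not known exactly. Their poses are not given: they have to be found in the camera images.
- spare_tray_centre (a point): Empty matching tray: loose grey plastic, 142 x 50 mm, 16 high, 0.1 kg, lying face-down; its back, up, shows three round dark recesses (a bystander alike is only 96 long, with two). Pockets 42 x 42, 12 deep; walls 4. This point: its centre, 8 mm above the table. x along its length, y across its width (grip across y, mid-length), z out of its back (down once turned over). Its ends are alike.
- nest (a point): Centre of the loaded tray (same size and pockets, built into the stand's leaf, face up), level with its rims, 50 mm above the table. x along the pocket row, parallel to the hinge; y outwards from the hinge; z out of the open face; moves with the leaf. Hinge axis: 70 mm towards -y, at this height. The empty tray's centre goes 8 mm above this point, rim on rim, its x along this x either way round.
- guides (a point): Same point and axes as nest. Sheet-metal guides for the empty tray at both ends and near its four corners (on the long sides 49 to 67 mm from the middle) stand 21 mm above the rims. They leave 3 mm of play all round up to 9 mm, then flare outwards 6 mm to lead the tray in. The middle of both long sides is free for fingers.
- handle (a point): Grip point of the leaf's crank handle, a level round steel bar 12 mm thick, parallel to the hinge, sticking out of the leaf's side nearer the robot; 50 mm above the table at the start, 110 mm from the hinge axis, 36 from the bar's free end, 46 from the leaf. From nest: -130 mm in x, +40 in y, 0 in z. Axes as nest's. Pinched from above across y, the bar turns between the fingers as the leaf swings.
- leaf (a joint): Angle of the leaf about its hinge, rad: 0 at the start, flat, loaded tray up; pi when turned up and over to lie on the other side of the hinge; stops at both ends. The swing takes less than 10 N at the handle.
- backrest (a joint): Small steel plate on two bent rods, on the leaf's hinge, standing nearly upright, leaning 4 to 14 degrees towards the leaf (0: 14 degrees; grows to 1.81, lying flat on the other side). Its stiff hinge stays where it is put: it meets the back of the laid tray as the leaf nears upright, holds it against the leaf, and is pushed down ahead of the trays. Needs no handling.
- bearing0_centre (a point): One of three alike steel ball bearings, 32 mm across and 10 mm thick, lying flat in a pocket of the loaded tray; this point is its centre. It is not to be handled: it goes over with the trays.
- bearing1_centre (a point): One of three alike steel ball bearings, 32 mm across and 10 mm thick, lying flat in a pocket of the loaded tray; this point is its centre. It is not to be handled: it goes over with the trays.
- bearing2_centre (a point): One of three alike steel ball bearings, 32 mm across and 10 mm thick, lying flat in a pocket of the loaded tray; this point is its centre. It is not to be handled: it goes over with the trays.
Mind the look-alikes: they are no part of the job. Leave any green look-alike of the part that bears spare_tray_centre alone.

How it is judged:
On the way:
1. the empty three-pocket tray lies face-down on the loaded tray, the leaf still down and the tray let go (horizontal distance between spare_tray_centre and nest below 0.015 m and z of spare_tray_centre in the frame of nest between 0.003 and 0.013 m and angle between the x axis of spare_tray_centre and the x axis of nest, either way round below 0.17 rad and value of joint leaf below 0.15 rad and contact force between the fingers and spare_tray below 0.1 N), for 0.2 s.
At the end, for the whole second after the job is handed in: The leaf lies turned over (beyond 3.0 of 3.14 rad) and at rest, the former empty tray lies under it open face up (within 10 degrees, its centre within 22 mm of nest), and all three bearings lie inside it, within its outline and below its rim (value of joint leaf above 3 rad and distance between spare_tray_centre and nest below 0.022 m and angle between spare_tray_centre's own z axis and vertical above 2.97 rad and x of bearing0_centre in the frame of spare_tray_centre between -0.071 and 0.071 m and y of bearing0_centre in the frame of spare_tray_centre between -0.025 and 0.025 m and z of bearing0_centre in the frame of spare_tray_centre between -0.009 and 0.008 m and x of bearing1_centre in the frame of spare_tray_centre between -0.071 and 0.071 m and y of bearing1_centre in the frame of spare_tray_centre between -0.025 and 0.025 m and z of bearing1_centre in the frame of spare_tray_centre between -0.009 and 0.008 m and x of bearing2_centre in the frame of spare_tray_centre between -0.071 and 0.071 m and y of bearing2_centre in the frame of spare_tray_centre between -0.025 and 0.025 m and z of bearing2_centre in the frame of spare_tray_centre between -0.009 and 0.008 m and velocity of joint leaf between -0.1 and 0.1 rad/s); the robot touches nothing.
It also fails if it takes over 58 s, if anything falls off the work surface, if the arm or the gripper's body presses on something with over 40 N, if the wrist force passes 120 N, or if a joint passes its speed limit or range.

## Working session

There is one attempt and no reset: what is moved stays moved. The work goes in short steps, Python scripts to look and compute and a tool call to move; the robot and the scene stay as the last step left them, time stands still between calls to the robot, and variables do not carry over. Pictures are saved under pics/ and viewed, about 8 in all and at most 12, crops included, and the job is handed in when it is done.

Besides the shell and the picture viewer there is one more tool, called after "Request:" as name([rows], argument=value, ...), one row to a line, values as JSON. move_arm: Moves the arm, as the interface text tells. Its arguments: {"type":"object","properties":{"plan":{"type":"array"},"hand":{"type":"number"},"force":{"type":"number"}},"required":["plan"]}

```bash
mkdir -p pics; python3 - <<'E'
from cell import *
import cv2,numpy as np
np.set_printoptions(precision=4,suppress=True)
s=sense();print(s)
for n in ["scene","side"]:
    im=read_camera(n);cv2.imwrite(f"pics/{n}0.png",im[:,:,::-1]);print(n,camera_params(n))
print(camera_params("wrist"))
s=sense();im=read_camera("wrist");cv2.imwrite("pics/wrist0.png",im[:,:,::-1])
E
```

```text
{'t': 0.0, 'qpos': array([-1.2309,  0.4694, -0.0486,  1.5337,  0.0241,  1.141 , -0.0823]), 'joint_velocities': array([-0.0007,  0.0001, -0.0001,  0.0019, -0.001 ,  0.0004, -0.0008]), 'tau': array([ -0.0005, -51.0309,  -0.0465, -23.7718,   0.0107,   0.0074,
         0.    ]), 'ee_pos': array([0.2431, 0.6291, 0.2303]), 'eef_rot': array([ 0.2879,  1.5517, -0.2909]), 'force': array([ 0.5581, -0.3928, -0.2695]), 'moment': array([-0.004 ,  0.0164, -0.0007]), 'gripper_width': 0.08561354408919704}
scene {'K': array([[462.2584,   0.    , 281.9976],
       [  0.    , 462.2584, 212.2426],
       [  0.    ,   0.    ,   1.    ]]), 'extrinsics': array([[-0.2913,  0.9566,  0.0049,  0.2642],
       [ 0.7719,  0.238 , -0.5894, -0.4216],
       [-0.565 , -0.1679, -0.8078,  1.2379],
       [ 0.    ,  0.    ,  0.    ,  1.    ]])}
side {'K': array([[456.1614,   0.    , 279.9694],
       [  0.    , 456.1614, 207.0495],
       [  0.    ,   0.    ,   1.    ]]), 'extrinsics': array([[-0.828 , -0.5605, -0.0141,  0.4672],
       [-0.4263,  0.6457, -0.6335,  0.3646],
       [ 0.3642, -0.5186, -0.7736,  0.6061],
       [ 0.    ,  0.    ,  0.    ,  1.    ]])}
{'K': array([[366.4656,   0.    , 277.0705],
       [  0.    , 366.4656, 208.5588],
       [  0.    ,   0.    ,   1.    ]]), 'T_tool_cam': array([[-0.0007, -0.2705,  0.9627, -0.143 ],
       [ 1.    , -0.0015,  0.0003, -0.0001],
       [ 0.0013,  0.9627,  0.2705, -0.0687],
       [ 0.    ,  0.    ,  0.    ,  1.    ]])}
```

View pics/scene0.png

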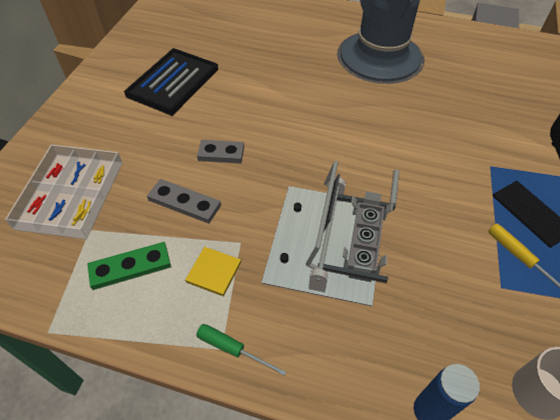

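View pics/side0.png

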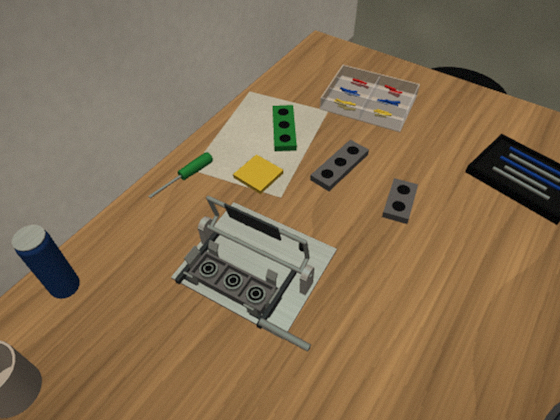

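The scene view shows three candidates:
- Grey three-recess tray at scene (184,200), side (340,162).
- Grey two-recess bystander at (220,151).
- Green look-alike at (130,265).

I choose the grey three-recess one. The stand has bearings at scene (371,215), (367,234), (366,258), and its handle bar ends at (396,172).

```bash
cat > h.py <<'E'
from cell import *
import cv2,numpy as np
from scipy.spatial.transform import Rotation as R
np.set_printoptions(precision=4,suppress=True)
def cam(n,s=None):
    p=camera_params(n)
    if n!="wrist": return p["K"],np.array(p["extrinsics"])
    T=np.eye(4);s=s or sense();T[:3,:3]=R.from_rotvec(s["eef_rot"]).as_matrix();T[:3,3]=s["ee_pos"]
    return p["K"],np.linalg.inv(T@p["T_tool_cam"])
def onz(c,uv,z):
    K,E=c;d=E[:3,:3].T@np.linalg.inv(K)@[uv[0],uv[1],1];o=-E[:3,:3].T@E[:3,3]
    return o+d*(z-o[2])/d[2]
def proj(c,P):
    K,E=c;q=K@(E[:3,:3]@np.asarray(P)+E[:3,3]);return q[:2]/q[2]
def snap(n,f,crop=None,k=1):
    s=sense();im=read_camera(n)[:,:,::-1]
    if crop:
        a,b,c,d=crop;im=im[b:d,a:c]
    cv2.imwrite("pics/"+f,cv2.resize(im,None,fx=k,fy=k,interpolation=cv2.INTER_CUBIC));return s
E
python3 - <<'E'
from h import *
sc,si=cam("scene"),cam("side")
for nm,z,a,b in [("tray",.016,[(164,190),(183,198),(203,206)],[(353,150),(340,162),(326,174)]),("brg",.048,[(371,215),(367,234),(366,258)],[(208,268),(233,281),(256,294)]),("two",.016,[(220,151)],[(401,196)]),("hend",.056,[(395,172)],[(307,346)])]:
    for p in a: print(nm,"scene",onz(sc,p,z))
    for p in b: print(nm,"side",onz(si,p,z))
s=sense();print(R.from_rotvec(s["eef_rot"]).as_matrix())
im=cv2.imread("pics/scene0.png")[130:320,130:420];cv2.imwrite("pics/c1.png",cv2.resize(im,None,fx=2.7,fy=2.7,interpolation=cv2.INTER_CUBIC))
E
```

```text
tray scene [ 0.6055 -0.3428  0.016 ]
tray scene [ 0.613  -0.2975  0.016 ]
tray scene [ 0.6198 -0.2513  0.016 ]
tray side [ 0.6039 -0.3421  0.016 ]
tray side [ 0.6095 -0.2946  0.016 ]
tray side [ 0.6165 -0.2481  0.016 ]
brg scene [0.5677 0.0708 0.048 ]
brg scene [0.612  0.0716 0.048 ]
brg scene [0.6624 0.0794 0.048 ]
brg side [0.6583 0.0763 0.048 ]
brg side [0.6078 0.0727 0.048 ]
brg side [0.5621 0.0711 0.048 ]
two scene [ 0.4703 -0.274   0.016 ]
two side [ 0.4618 -0.278   0.016 ]
hend scene [0.4553 0.097  0.056 ]
hend side [0.4461 0.102  0.056 ]
[[-0.0005  0.3605  0.9328]
 [-0.0014  0.9328 -0.3605]
 [-1.     -0.0015  0.    ]]
```

View pics/c1.png

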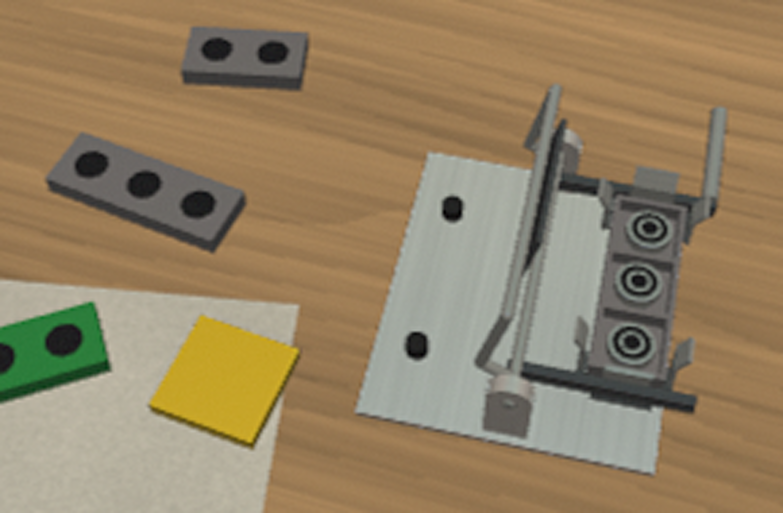

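The crop confirms the tray: a long grey tray with three recesses at crop (92,164), (144,184), (197,204). The two-hole one is at (245,50) and the green one is apart. The spacing measures 46 mm, which matches 142/3. I'll go over the stand first for a wrist view, then on to the tray.

```bash
cat >> h.py <<'E'
def arc(P,ang,N,frm=None,verb=True):
    """tool-down: constant rows from present pose to TCP P with tool-y heading ang (deg); returns row"""
    s=sense();M=R.from_rotvec(s["eef_rot"]).as_matrix();a0=np.arctan2(M[1,1],M[0,1]);p=s["ee_pos"]
    if frm: p=np.array(frm[0]);a0=np.radians(frm[1])
    w=(np.radians(ang)-a0)
    w/=N
    r=np.round(-w,3)
    S=np.zeros((3,3))
    B=lambda a:np.array([[0,np.cos(a),np.sin(a)],[0,np.sin(a),-np.cos(a)],[-1,0,0]])
    for k in range(N):S+=B(a0-k*r)
    d=np.linalg.solve(S,np.array(P)-p)
    print("from",p,"ang",np.degrees(a0),"row",np.round(d,4),"turn",r,"x",N,"end heading err deg",np.degrees(a0-N*r)-ang,"tilt ax",M[:,0])
E
python3 -c "
from h import *
arc([.58,.07,.27],25,20)"
```

```text
from [0.2432 0.6292 0.2305] ang 68.86989705872939 row [-0.002  -0.0098  0.032 ] turn 0.038 x 20 end heading err deg 0.3251046287868249 tilt ax [-0.0005 -0.0014 -1.    ]
```

Request:
move_arm([
  [-0.002,-0.0098,0.032,0.038,0,0],
  [-0.002,-0.0098,0.032,0.038,0,0],
  [-0.002,-0.0098,0.032,0.038,0,0],
  [-0.002,-0.0098,0.032,0.038,0,0],
  [-0.002,-0.0098,0.032,0.038,0,0],
  [-0.002,-0.0098,0.032,0.038,0,0],
  [-0.002,-0.0098,0.032,0.038,0,0],
  [-0.002,-0.0098,0.032,0.038,0,0],
  [-0.002,-0.0098,0.032,0.038,0,0],
  [-0.002,-0.0098,0.032,0.038,0,0],
  [-0.002,-0.0098,0.032,0.038,0,0],
  [-0.002,-0.0098,0.032,0.038,0,0],
  [-0.002,-0.0098,0.032,0.038,0,0],
  [-0.002,-0.0098,0.032,0.038,0,0],
  [-0.002,-0.0098,0.032,0.038,0,0],
  [-0.002,-0.0098,0.032,0.038,0,0],
  [-0.002,-0.0098,0.032,0.038,0,0],
  [-0.002,-0.0098,0.032,0.038,0,0],
  [-0.002,-0.0098,0.032,0.038,0,0],
  [-0.002,-0.0098,0.032,0.038,0,0],
])

```text
t: 1.82
ee_pos: [0.5815, 0.069, 0.2711]
eef_rot: [0.879, 1.386, -0.879]
force: [-0.0, 0.7, 0.3]
gripper_width: 0.0855
```

Request:
move_arm([
  [0,0,0,0,0,0],
  [0,0,0,0,0,0],
  [0,0,0,0,0,0],
])

```text
t: 2.07
ee_pos: [0.5811, 0.0711, 0.271]
eef_rot: [0.878, 1.388, -0.877]
force: [-0.3, 1.4, -0.5]
gripper_width: 0.0856
```

```bash
python3 -c "
from h import *
import json
s=snap('wrist','w1.png');s2={k:np.array(v).tolist() for k,v in s.items()};json.dump(s2,open('w1.json','w'))
print(s['joint_velocities'])
arc([.59,-.29,.2],-8.4,16)"
```

```text
[-0.0218  0.003  -0.0236 -0.0006 -0.0003  0.0008 -0.0008]
from [0.581  0.072  0.2709] ang 25.446753992748803 row [ 0.0044 -0.0032  0.0227] turn 0.037 x 16 end heading err deg -0.07234747899592975 tilt ax [-0.0008  0.0008 -1.    ]
```

View pics/w1.png

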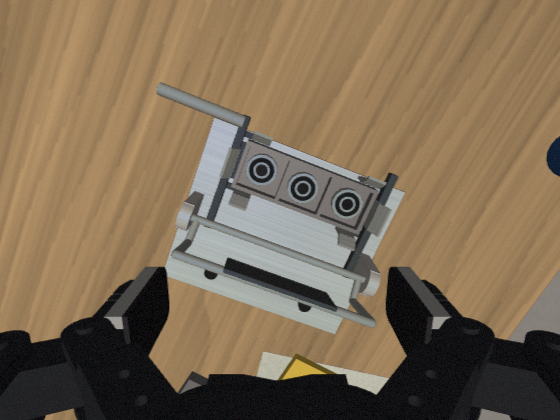

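The wrist view shows bearings at (262,170), (303,188), (347,204), the handle bar from (160,89) to (245,122), and the hinge rod from (190,215) to (365,277). I'll zoom in for the nest corners and move on to the tray.

```bash
python3 -c "
from h import *
im=cv2.imread('pics/w1.png')[70:250,140:410];cv2.imwrite('pics/w1c.png',cv2.resize(im,None,fx=2.96,fy=2.96,interpolation=cv2.INTER_CUBIC))"
```

```text
(no output)
```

View pics/w1c.png

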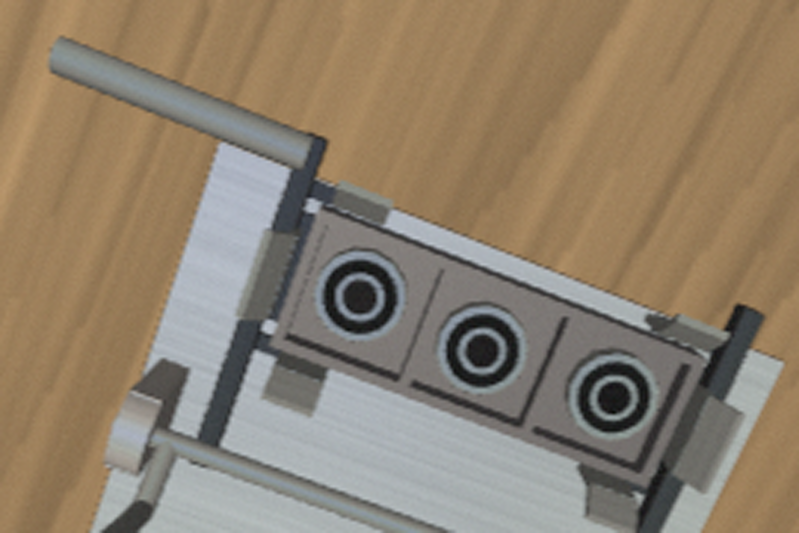

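Request:
move_arm([
  [0.0044,-0.0032,0.0227,0.037,0,0],
  [0.0044,-0.0032,0.0227,0.037,0,0],
  [0.0044,-0.0032,0.0227,0.037,0,0],
  [0.0044,-0.0032,0.0227,0.037,0,0],
  [0.0044,-0.0032,0.0227,0.037,0,0],
  [0.0044,-0.0032,0.0227,0.037,0,0],
  [0.0044,-0.0032,0.0227,0.037,0,0],
  [0.0044,-0.0032,0.0227,0.037,0,0],
  [0.0044,-0.0032,0.0227,0.037,0,0],
  [0.0044,-0.0032,0.0227,0.037,0,0],
  [0.0044,-0.0032,0.0227,0.037,0,0],
  [0.0044,-0.0032,0.0227,0.037,0,0],
  [0.0044,-0.0032,0.0227,0.037,0,0],
  [0.0044,-0.0032,0.0227,0.037,0,0],
  [0.0044,-0.0032,0.0227,0.037,0,0],
  [0.0044,-0.0032,0.0227,0.037,0,0],
  [0,0,0,0,0,0],
  [0,0,0,0,0,0],
  [0,0,0,0,0,0],
])

```text
t: 3.7
ee_pos: [0.5912, -0.2886, 0.2005]
eef_rot: [1.318, 1.138, -1.316]
force: [1.4, 0.7, 0.1]
gripper_width: 0.0857
```

```bash
python3 -c "
from h import *
import json
s=snap('wrist','w2.png');s2={k:np.array(v).tolist() for k,v in s.items()};json.dump(s2,open('w2.json','w'))
print(s['ee_pos'],s['joint_velocities'],s['qpos'])"
```

```text
[ 0.5912 -0.2886  0.2005] [-0.0128 -0.0054 -0.0089 -0.0021  0.0016 -0.0003  0.0009] [ 0.0256  0.5027  0.526   1.6357 -0.2795  1.0796  0.4842]
```

View pics/w2.png

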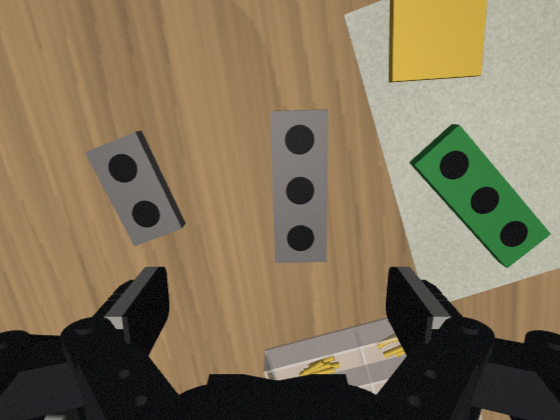

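The wrist view confirms the target: the grey tray with three recesses at (300,139), (300,191), (300,238), corners (272,111), (327,109), (327,262), (275,263). The two-hole one is at (135,190) and the green one at (484,200). In the crop, the nest corners are about (323,205), (703,355), (655,487), (275,340) and the handle runs (60,55) to (308,148).

```bash
python3 - <<'E'
from h import *
import json
c1=cam('wrist',json.load(open('w1.json')));c2=cam('wrist',json.load(open('w2.json')))
f=lambda p:(140+(p[0]+.5)/2.96-.5,70+(p[1]+.5)/2.96-.5)
def box(n,c,pts,z):
    Q=np.array([onz(c,p,z) for p in pts]);m=Q.mean(0);L=(Q[1]+Q[2]-Q[0]-Q[3])/2;W=(Q[0]+Q[1]-Q[2]-Q[3])/2
    print(n,m,"len",np.linalg.norm(L),"wid",np.linalg.norm(W),"ang",np.degrees(np.arctan2(L[1],L[0])));return m
box("nest",c1,[f(p) for p in [(323,205),(703,355),(655,487),(275,340)]],.05)
print("brg",[onz(c1,f(p),.048)[:2] for p in [(360,296),(482,349),(612,396)]])
a=onz(c1,f((60,55)),.05);b=onz(c1,f((308,148)),.05);print("bar",a,b,np.degrees(np.arctan2(*(b-a)[1::-1])),np.linalg.norm(b-a))
box("tray",c2,[(275,263),(272,111),(327,109),(327,262)],.016)
for p in [(299.5,139.5),(300,191),(300.5,238)]:print(onz(c2,p,.016))
E
```

```text
nest [0.6122 0.0732 0.05  ] len 0.14133703499338524 wid 0.049278469428529245 ang 3.672906330394263
brg [array([0.5636, 0.0702]), array([0.6093, 0.0714]), array([0.6578, 0.0758])]
bar [0.4446 0.1002 0.05  ] [0.5279 0.1076 0.05  ] 5.074976071657632 0.08361985870860889
tray [ 0.611  -0.2976  0.016 ] len 0.14257182771182736 wid 0.048895947059903765 ang 83.0382266300175
[ 0.6164 -0.2518  0.016 ]
[ 0.6107 -0.2979  0.016 ]
[ 0.6052 -0.3433  0.016 ]
```

```bash
python3 - <<'E'
from h import *
import json
c1=cam('wrist',json.load(open('w1.json')));sc,si=cam('scene'),cam('side')
def tri(l):
    A=[];b=[]
    for c,p in l:
        K,E=c;P=K@E[:3]
        for i in (0,1):
            r=p[i]*P[2]-P[i];A.append(r[:3]);b.append(-r[3])
    x=np.linalg.lstsq(np.array(A),np.array(b),rcond=None)[0];print(x,[proj(c,x)-p for c,p in l])
tri([(c1,(226,263)),(si,(280,236))])
tri([(c1,(333,300)),(si,(228,207))])
tri([(c1,(175,252)),(si,(307,250)),(sc,(336,166))])
tri([(c1,(373,323)),(si,(211,200))])
arc([.611,-.2976,.06],-7,10)
a=cv2.imread('pics/w1.png')[180:340,150:400];b=cv2.imread('pics/side0.png')[180:330,165:345]
a=cv2.resize(a,(400,256));b=cv2.resize(b,(400,333));b=b[:256]
cv2.imwrite('pics/bk.png',cv2.resize(np.hstack([a,b]),None,fx=1,fy=1))
E
```

```text
[ 0.5681 -0.0089  0.111 ] [array([ 0.2133, -0.2527]), array([ 0.0877, -0.0841])]
[0.658  0.0098 0.1417] [array([-3.3263,  1.8234]), array([-1.1886,  0.4252])]
[ 0.5207 -0.0147  0.1072] [array([ 0.4865, -6.5383]), array([ 0.042 , -1.6454]), array([-0.7368, -0.1599])]
[ 0.7317 -0.0232  0.0794] [array([-3.3581,  0.7751]), array([-1.2883,  0.0293])]
from [ 0.5915 -0.2883  0.2007] ang -8.368671318239862 row [0.0141 0.0021 0.0007] turn -0.002 x 10 end heading err deg -0.22275572797821663 tilt ax [ 0.0003  0.0015 -1.    ]
```

View pics/bk.png

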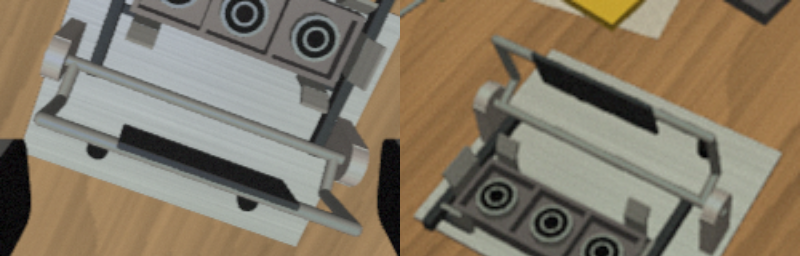

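Request:
move_arm([
  [0.0141,0.0021,0.0007,-0.002,0,0],
  [0.0141,0.0021,0.0007,-0.002,0,0],
  [0.0141,0.0021,0.0007,-0.002,0,0],
  [0.0141,0.0021,0.0007,-0.002,0,0],
  [0.0141,0.0021,0.0007,-0.002,0,0],
  [0.0141,0.0021,0.0007,-0.002,0,0],
  [0.0141,0.0021,0.0007,-0.002,0,0],
  [0.0141,0.0021,0.0007,-0.002,0,0],
  [0.0141,0.0021,0.0007,-0.002,0,0],
  [0.0141,0.0021,0.0007,-0.002,0,0],
  [0,0,0,0,0,0],
  [0,0,0,0,0,0],
  [0,0,0,0,0,0],
])

```text
t: 4.83
ee_pos: [0.6103, -0.3011, 0.0603]
eef_rot: [1.304, 1.144, -1.304]
force: [0.5, -1.0, 0.0]
gripper_width: 0.0854
```

```bash
python3 -c "
from h import *
arc([.611,-.2976,.001],-7,8)"
```

```text
from [ 0.6103 -0.3011  0.0603] ang -7.457093309573674 row [ 0.0074  0.     -0.0004] turn -0.001 x 8 end heading err deg 0.0012729265309854298 tilt ax [ 0.0008 -0.0004 -1.    ]
```

Request:
move_arm([
  [0.0074,0,-0.0004,-0.001,0,0],
  [0.0074,0,-0.0004,-0.001,0,0],
  [0.0074,0,-0.0004,-0.001,0,0],
  [0.0074,0,-0.0004,-0.001,0,0],
  [0.0074,0,-0.0004,-0.001,0,0],
  [0.0074,0,-0.0004,-0.001,0,0],
  [0.0074,0,-0.0004,-0.001,0,0],
  [0.0074,0,-0.0004,-0.001,0,0],
  [0,0,0,0,0,0],
  [0,0,0,0,0,0],
  [0,0,0,0,0,0],
])

```text
t: 5.75
ee_pos: [0.6106, -0.2978, 0.0008]
eef_rot: [1.299, 1.149, -1.298]
force: [-0.2, 0.3, 0.4]
gripper_width: 0.0854
```

Request:
move_arm([
  [0,0,0,0,0,0],
  [0,0,0,0,0,0],
  [0,0,0,0,0,0],
  [0,0,0,0,0,0],
  [0,0,0,0,0,0],
  [0,0,0,0,0,0],
  [0,0,0,0,0,0],
  [0,0,0,0,0,0],
  [0,0,0,0,0,0],
], hand=0, force=40)

```text
t: 6.5
ee_pos: [0.6109, -0.2978, 0.0013]
eef_rot: [1.299, 1.148, -1.298]
force: [-0.5, 0.2, 6.1]
gripper_width: 0.0487
```

```bash
python3 -c "
from h import *
s=sense();print(s['ee_pos'],s['force'],s['gripper_width'])
arc([.611,-.2976,.12],-7,6)
arc([.6122,.0732,.12],94,20,frm=([.611,-.2976,.12],-7))"
```

```text
[ 0.6109 -0.2978  0.0013] [-0.5003  0.1528  6.1326] 0.048674213031717276
from [ 0.6109 -0.2978  0.0013] ang -6.9891326206280295 row [-0.0198  0.     -0.    ] turn 0.0 x 6 end heading err deg 0.010867379371970465 tilt ax [ 0.0011 -0.0004 -1.    ]
from [ 0.611  -0.2976  0.12  ] ang -7.0 row [-0.      0.0139 -0.016 ] turn -0.088 x 20 end heading err deg -0.1594280569751163 tilt ax [ 0.0011 -0.0004 -1.    ]
```

Request:
move_arm([
  [-0.01,0,0,0,0,0],
  [-0.02,0,0,0,0,0],
  [-0.02,0,0,0,0,0],
  [-0.02,0,0,0,0,0],
  [-0.02,0,0,0,0,0],
  [-0.02,0,0,0,0,0],
  [-0.02,0,0,0,0,0],
  [-0.02,0,0,0,0,0],
  [-0.02,0,0,0,0,0],
  [-0.02,0,0,0,0,0],
  [-0.01,0,0,0,0,0],
  [0,0,0,0,0,0],
  [0,0,0,0,0,0],
])

```text
t: 7.58
ee_pos: [0.61, -0.2973, 0.2002]
eef_rot: [1.299, 1.15, -1.299]
force: [-0.6, 0.1, -2.1]
gripper_width: 0.0485
```

```bash
python3 -c "
from h import *
s=snap('scene','s2.png');print(s['gripper_width'],s['force'],s['qpos'])
arc([.6122,.0732,.2],94,20)"
```

```text
0.04854977304017931 [-0.6034  0.0751 -2.0876] [ 0.0432  0.5361  0.5171  1.582  -0.2874  1.1006  0.5092]
from [ 0.6097 -0.2969  0.1993] ang -6.982445969488232 row [-0.      0.0139 -0.0159] turn -0.088 x 20 end heading err deg -0.14187402646335556 tilt ax [-0.0021  0.0012 -1.    ]
```

Request:
move_arm([
  [0,0.0139,-0.0159,-0.088,0,0],
  [0,0.0139,-0.0159,-0.088,0,0],
  [0,0.0139,-0.0159,-0.088,0,0],
  [0,0.0139,-0.0159,-0.088,0,0],
  [0,0.0139,-0.0159,-0.088,0,0],
  [0,0.0139,-0.0159,-0.088,0,0],
  [0,0.0139,-0.0159,-0.088,0,0],
  [0,0.0139,-0.0159,-0.088,0,0],
  [0,0.0139,-0.0159,-0.088,0,0],
  [0,0.0139,-0.0159,-0.088,0,0],
  [0,0.0139,-0.0159,-0.088,0,0],
  [0,0.0139,-0.0159,-0.088,0,0],
  [0,0.0139,-0.0159,-0.088,0,0],
  [0,0.0139,-0.0159,-0.088,0,0],
  [0,0.0139,-0.0159,-0.088,0,0],
  [0,0.0139,-0.0159,-0.088,0,0],
  [0,0.0139,-0.0159,-0.088,0,0],
  [0,0.0139,-0.0159,-0.088,0,0],
  [0,0.0139,-0.0159,-0.088,0,0],
  [0,0.0139,-0.0159,-0.088,0,0],
])

```text
t: 9.3
ee_pos: [0.6103, 0.0736, 0.1985]
eef_rot: [-0.057, 1.574, 0.057]
force: [0.6, 0.8, -1.4]
gripper_width: 0.049
```

Request:
move_arm([
  [0,0,0,0,0,0],
  [0,0,0,0,0,0],
  [0,0,0,0,0,0],
  [0,0,0,0,0,0],
])

```text
t: 9.63
ee_pos: [0.6123, 0.0712, 0.1999]
eef_rot: [-0.052, 1.571, 0.05]
force: [0.0, -0.2, -0.8]
gripper_width: 0.0489
```

```bash
python3 -c "
from h import *
s=snap('wrist','w3.png');print(s['gripper_width'],s['force'],s['qpos'])
arc([.6122,.0732,.085],93.9,10)"
```

```text
0.048884096956032394 [ 0.0313 -0.163  -0.7944] [-0.2177  0.4001  0.0442  1.7174 -0.0193  1.0256  1.4688]
from [0.6124 0.0712 0.2001] ang 93.73007402516355 row [ 0.0115  0.0002 -0.    ] turn -0.0 x 10 end heading err deg -0.16992597483645966 tilt ax [-0.0007 -0.0007 -1.    ]
```

View pics/w3.png

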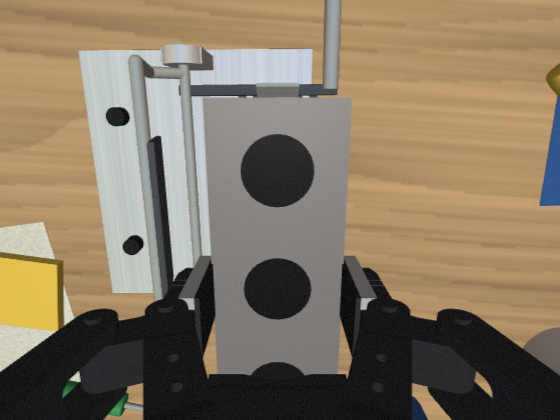

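The tray sits squarely in the fingers with hole centres at (278,171) and (277,288), and its edges are parallel to the tool. The stand is below it with the handle bar at (333,45).

```bash
python3 -c "
from h import *
c=cam('wrist');print(sense()['ee_pos'])
for p in [(278,171),(277,288),(207,99),(350,98)]: print(onz(c,p,.215))
a=onz(c,(331,88),.05);b=onz(c,(334,0),.05);print('bar',a,b)
"
```

```text
[0.6124 0.0712 0.2001]
[0.566  0.0685 0.215 ]
[0.6116 0.0711 0.215 ]
[0.5432 0.0432 0.215 ]
[0.5398 0.091  0.215 ]
bar [0.5283 0.1069 0.05  ] [0.4685 0.1028 0.05  ]
```

Request:
move_arm([
  [0.0115,0.0002,0,-0.001,0,0],
  [0.0115,0.0002,0,-0.001,0,0],
  [0.0115,0.0002,0,-0.001,0,0],
  [0.0115,0.0002,0,-0.001,0,0],
  [0.0115,0.0002,0,-0.001,0,0],
  [0.0115,0.0002,0,-0.001,0,0],
  [0.0115,0.0002,0,-0.001,0,0],
  [0.0115,0.0002,0,-0.001,0,0],
  [0.0115,0.0002,0,-0.001,0,0],
  [0.0115,0.0002,0,-0.001,0,0],
  [0,0,0,0,0,0],
  [0,0,0,0,0,0],
  [0,0,0,0,0,0],
])

```text
t: 10.77
ee_pos: [0.6124, 0.0746, 0.0861]
eef_rot: [-0.06, 1.569, 0.061]
force: [-0.2, 0.6, -1.4]
gripper_width: 0.049
```

```bash
python3 -c "
from h import *
s=sense();print(s['force'],s['gripper_width'])
arc([.6126,.0732,.053],93.9,10)
"
```

```text
[-0.2322  0.6416 -1.4473] 0.04898110649037795
from [0.6124 0.0746 0.0861] ang 94.42249015033136 row [ 0.0033 -0.0001  0.    ] turn 0.001 x 10 end heading err deg -0.0504676447994683 tilt ax [ 0.0009  0.0002 -1.    ]
```

Request:
move_arm([
  [0.0033,-0.0001,0,0.001,0,0],
  [0.0033,-0.0001,0,0.001,0,0],
  [0.0033,-0.0001,0,0.001,0,0],
  [0.0033,-0.0001,0,0.001,0,0],
  [0.0033,-0.0001,0,0.001,0,0],
  [0.0033,-0.0001,0,0.001,0,0],
  [0.0033,-0.0001,0,0.001,0,0],
  [0.0033,-0.0001,0,0.001,0,0],
  [0.0033,-0.0001,0,0.001,0,0],
  [0.0033,-0.0001,0,0.001,0,0],
  [0,0,0,0,0,0],
  [0,0,0,0,0,0],
  [0,0,0,0,0,0],
])

```text
t: 11.85
ee_pos: [0.6121, 0.0735, 0.0528]
eef_rot: [-0.053, 1.57, 0.053]
force: [0.4, 0.7, -0.5]
gripper_width: 0.0493
```

Request:
move_arm([
  [0.0008,0,0,0,0,0],
  [0.0008,0,0,0,0,0],
  [0,0,0,0,0,0],
  [0,0,0,0,0,0],
])

```text
t: 12.18
ee_pos: [0.6122, 0.0735, 0.0513]
eef_rot: [-0.053, 1.57, 0.053]
force: [1.4, 0.2, -0.7]
gripper_width: 0.0488
```

Request:
move_arm([
  [0,0,0,0,0,0],
  [0,0,0,0,0,0],
  [0,0,0,0,0,0],
  [0,0,0,0,0,0],
  [0,0,0,0,0,0],
  [0,0,0,0,0,0],
], hand=0.76)

```text
t: 12.68
ee_pos: [0.612, 0.0735, 0.0511]
eef_rot: [-0.053, 1.57, 0.053]
force: [-0.3, -0.2, -0.3]
gripper_width: 0.0648
```

```bash
python3 -c "
from h import *
s=snap('side','sd2.png',(150,150,350,300),4);print(s['force'],s['gripper_width'],s['ee_pos'])"
```

```text
[-0.3208 -0.2391 -0.2619] 0.06479099485838709 [0.612  0.0735 0.0511]
```

View pics/sd2.png

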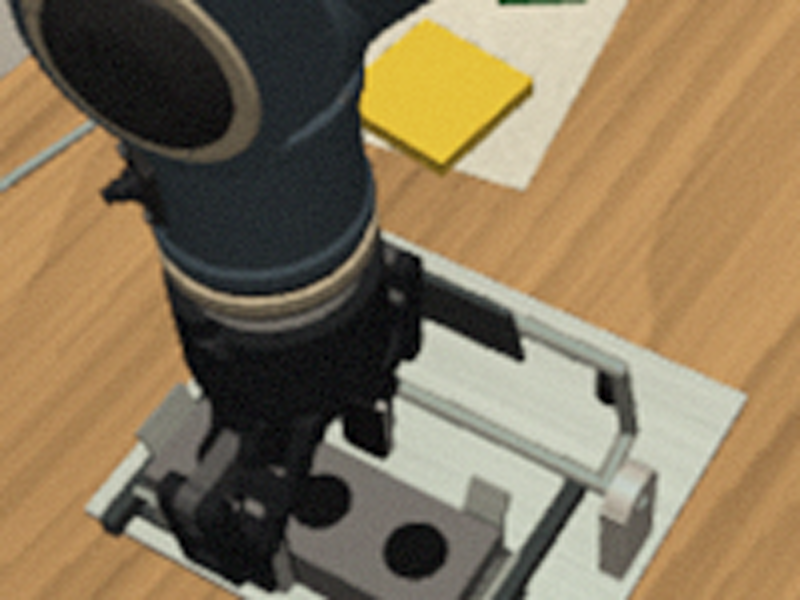

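The tray sits between the guides and the hand is open clear of it. Raising straight up.

Request:
move_arm([
  [-0.006,0,0,0,0,0],
  [-0.012,0,0,0,0,0],
  [-0.02,0,0,0,0,0],
  [-0.02,0,0,0,0,0],
  [-0.02,0,0,0,0,0],
  [-0.02,0,0,0,0,0],
  [-0.02,0,0,0,0,0],
  [-0.02,0,0,0,0,0],
  [-0.01,0,0,0,0,0],
  [0,0,0,0,0,0],
  [0,0,0,0,0,0],
  [0,0,0,0,0,0],
])

```text
t: 13.73
ee_pos: [0.6111, 0.0734, 0.198]
eef_rot: [-0.053, 1.572, 0.053]
force: [0.0, -0.2, 0.0]
gripper_width: 0.0654
```

```bash
python3 -c "
from h import *
import json
s=snap('wrist','w4.png');print(s['ee_pos']);json.dump({k:np.array(v).tolist() for k,v in s.items()},open('w4.json','w'))
arc([.476,.104,.12],93.9,10)"
```

```text
[0.6111 0.0734 0.198 ]
from [0.611  0.0734 0.1977] ang 93.8524791054896 row [ 0.0078  0.004  -0.0133] turn -0.0 x 10 end heading err deg -0.04752089451039865 tilt ax [-0.0026 -0.0004 -1.    ]
```

View pics/w4.png

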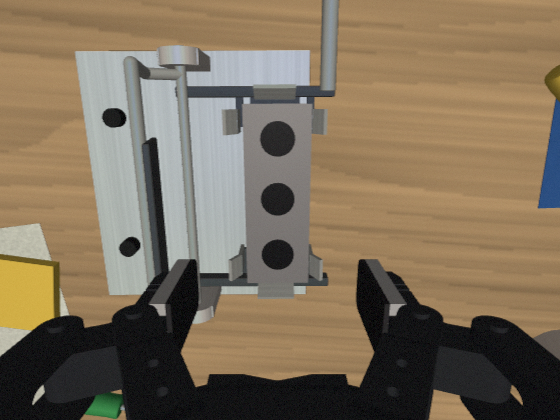

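The tray is seated squarely inside all six guides, with recesses at (277,138), (277,199), (277,255). The handle bar is at (329,45). Moving to the handle.

Request:
move_arm([
  [0.0078,0.004,-0.0133,0,0,0],
  [0.0078,0.004,-0.0133,0,0,0],
  [0.0078,0.004,-0.0133,0,0,0],
  [0.0078,0.004,-0.0133,0,0,0],
  [0.0078,0.004,-0.0133,0,0,0],
  [0.0078,0.004,-0.0133,0,0,0],
  [0.0078,0.004,-0.0133,0,0,0],
  [0.0078,0.004,-0.0133,0,0,0],
  [0.0078,0.004,-0.0133,0,0,0],
  [0.0078,0.004,-0.0133,0,0,0],
  [0,0,0,0,0,0],
  [0,0,0,0,0,0],
  [0,0,0,0,0,0],
])

```text
t: 14.87
ee_pos: [0.4776, 0.1043, 0.1212]
eef_rot: [-0.053, 1.569, 0.053]
force: [0.1, -0.5, 0.3]
gripper_width: 0.0651
```

```bash
python3 -c "
from h import *
import json
c=cam('wrist',json.load(open('w4.json')))
for p in [(329,88),(330.5,2)]: print(onz(c,p,.05))
s=sense();print(s['qpos'])
arc([.476,.1038,.031],93.9,10)"
```

```text
[0.527  0.1072 0.05  ]
[0.4689 0.1022 0.05  ]
[-0.309   0.3043  0.0089  2.0803 -0.0036  0.7563  1.3398]
from [0.4776 0.1043 0.1212] ang 93.83267165766465 row [ 0.009  -0.     -0.0002] turn -0.0 x 10 end heading err deg -0.06732834233535812 tilt ax [ 0.0007  0.0001 -1.    ]
```

Request:
move_arm([
  [0.009,0,-0.0002,0,0,0],
  [0.009,0,-0.0002,0,0,0],
  [0.009,0,-0.0002,0,0,0],
  [0.009,0,-0.0002,0,0,0],
  [0.009,0,-0.0002,0,0,0],
  [0.009,0,-0.0002,0,0,0],
  [0.009,0,-0.0002,0,0,0],
  [0.009,0,-0.0002,0,0,0],
  [0.009,0,-0.0002,0,0,0],
  [0.009,0,-0.0002,0,0,0],
  [0,0,0,0,0,0],
  [0,0,0,0,0,0],
])

```text
t: 15.87
ee_pos: [0.4742, 0.1043, 0.0305]
eef_rot: [-0.053, 1.571, 0.053]
force: [0.0, 0.3, 0.7]
gripper_width: 0.065
```

Request:
move_arm([
  [0,0,0,0,0,0],
  [0,0,0,0,0,0],
  [0,0,0,0,0,0],
  [0,0,0,0,0,0],
  [0,0,0,0,0,0],
  [0,0,0,0,0,0],
  [0,0,0,0,0,0],
  [0,0,0,0,0,0],
  [0,0,0,0,0,0],
  [0,0,0,0,0,0],
], hand=0, force=30)

```text
t: 16.7
ee_pos: [0.4751, 0.102, 0.0316]
eef_rot: [-0.053, 1.57, 0.05]
force: [-0.1, -4.9, 3.2]
gripper_width: 0.0108
```

```bash
python3 -c "
import numpy as np,json
f=np.radians(np.linspace(0,180,61));x=-.11*np.sin(f);y=.11*np.cos(f)
X=np.diff(np.round(x,4));Y=np.diff(np.round(y,4))
for k in range(3):print(json.dumps([[round(a,4),round(b,4),0,0,0,0] for a,b in zip(X[20*k:20*k+20],Y[20*k:20*k+20])]))"
```

```text
[[-0.0058, -0.0002, 0, 0, 0, 0], [-0.0057, -0.0004, 0, 0, 0, 0], [-0.0057, -0.0008, 0, 0, 0, 0], [-0.0057, -0.001, 0, 0, 0, 0], [-0.0056, -0.0013, 0, 0, 0, 0], [-0.0055, -0.0017, 0, 0, 0, 0], [-0.0054, -0.0019, 0, 0, 0, 0], [-0.0053, -0.0022, 0, 0, 0, 0], [-0.0052, -0.0025, 0, 0, 0, 0], [-0.0051, -0.0027, 0, 0, 0, 0], [-0.0049, -0.003, 0, 0, 0, 0], [-0.0048, -0.0033, 0, 0, 0, 0], [-0.0045, -0.0035, 0, 0, 0, 0], [-0.0044, -0.0038, 0, 0, 0, 0], [-0.0042, -0.0039, 0, 0, 0, 0], [-0.0039, -0.0042, 0, 0, 0, 0], [-0.0038, -0.0044, 0, 0, 0, 0], [-0.0035, -0.0045, 0, 0, 0, 0], [-0.0033, -0.0048, 0, 0, 0, 0], [-0.003, -0.0049, 0, 0, 0, 0]]
[[-0.0027, -0.0051, 0, 0, 0, 0], [-0.0025, -0.0052, 0, 0, 0, 0], [-0.0022, -0.0053, 0, 0, 0, 0], [-0.0019, -0.0054, 0, 0, 0, 0], [-0.0017, -0.0055, 0, 0, 0, 0], [-0.0013, -0.0056, 0, 0, 0, 0], [-0.001, -0.0057, 0, 0, 0, 0], [-0.0008, -0.0057, 0, 0, 0, 0], [-0.0004, -0.0057, 0, 0, 0, 0], [-0.0002, -0.0058, 0, 0, 0, 0], [0.0002, -0.0058, 0, 0, 0, 0], [0.0004, -0.0057, 0, 0, 0, 0], [0.0008, -0.0057, 0, 0, 0, 0], [0.001, -0.0057, 0, 0, 0, 0], [0.0013, -0.0056, 0, 0, 0, 0], [0.0017, -0.0055, 0, 0, 0, 0], [0.0019, -0.0054, 0, 0, 0, 0], [0.0022, -0.0053, 0, 0, 0, 0], [0.0025, -0.0052, 0, 0, 0, 0], [0.0027, -0.0051, 0, 0, 0, 0]]
[[0.003, -0.0049, 0, 0, 0, 0], [0.0033, -0.0048, 0, 0, 0, 0], [0.0035, -0.0045, 0, 0, 0, 0], [0.0038, -0.0044, 0, 0, 0, 0], [0.0039, -0.0042, 0, 0, 0, 0], [0.0042, -0.0039, 0, 0, 0, 0], [0.0044, -0.0038, 0, 0, 0, 0], [0.0045, -0.0035, 0, 0, 0, 0], [0.0048, -0.0033, 0, 0, 0, 0], [0.0049, -0.003, 0, 0, 0, 0], [0.0051, -0.0027, 0, 0, 0, 0], [0.0052, -0.0025, 0, 0, 0, 0], [0.0053, -0.0022, 0, 0, 0, 0], [0.0054, -0.0019, 0, 0, 0, 0], [0.0055, -0.0017, 0, 0, 0, 0], [0.0056, -0.0013, 0, 0, 0, 0], [0.0057, -0.001, 0, 0, 0, 0], [0.0057, -0.0008, 0, 0, 0, 0], [0.0057, -0.0004, 0, 0, 0, 0], [0.0058, -0.0002, 0, 0, 0, 0]]
```

Request:
move_arm([
  [-0.0058,-0.0002,0,0,0,0],
  [-0.0057,-0.0004,0,0,0,0],
  [-0.0057,-0.0008,0,0,0,0],
  [-0.0057,-0.001,0,0,0,0],
  [-0.0056,-0.0013,0,0,0,0],
  [-0.0055,-0.0017,0,0,0,0],
  [-0.0054,-0.0019,0,0,0,0],
  [-0.0053,-0.0022,0,0,0,0],
  [-0.0052,-0.0025,0,0,0,0],
  [-0.0051,-0.0027,0,0,0,0],
  [-0.0049,-0.003,0,0,0,0],
  [-0.0048,-0.0033,0,0,0,0],
  [-0.0045,-0.0035,0,0,0,0],
  [-0.0044,-0.0038,0,0,0,0],
  [-0.0042,-0.0039,0,0,0,0],
  [-0.0039,-0.0042,0,0,0,0],
  [-0.0038,-0.0044,0,0,0,0],
  [-0.0035,-0.0045,0,0,0,0],
  [-0.0033,-0.0048,0,0,0,0],
  [-0.003,-0.0049,0,0,0,0],
])

```text
t: 18.37
ee_pos: [0.4785, 0.0534, 0.1282]
eef_rot: [-0.05, 1.569, 0.059]
force: [-1.2, 10.1, 5.0]
gripper_width: 0.0106
```

Request:
move_arm([
  [-0.0027,-0.0051,0,0,0,0],
  [-0.0025,-0.0052,0,0,0,0],
  [-0.0022,-0.0053,0,0,0,0],
  [-0.0019,-0.0054,0,0,0,0],
  [-0.0017,-0.0055,0,0,0,0],
  [-0.0013,-0.0056,0,0,0,0],
  [-0.001,-0.0057,0,0,0,0],
  [-0.0008,-0.0057,0,0,0,0],
  [-0.0004,-0.0057,0,0,0,0],
  [-0.0002,-0.0058,0,0,0,0],
  [0.0002,-0.0058,0,0,0,0],
  [0.0004,-0.0057,0,0,0,0],
  [0.0008,-0.0057,0,0,0,0],
  [0.001,-0.0057,0,0,0,0],
  [0.0013,-0.0056,0,0,0,0],
  [0.0017,-0.0055,0,0,0,0],
  [0.0019,-0.0054,0,0,0,0],
  [0.0022,-0.0053,0,0,0,0],
  [0.0025,-0.0052,0,0,0,0],
  [0.0027,-0.0051,0,0,0,0],
])

```text
t: 20.03
ee_pos: [0.4867, -0.0594, 0.1286]
eef_rot: [-0.052, 1.568, 0.055]
force: [1.2, 3.5, 4.7]
gripper_width: 0.0108
```

Request:
move_arm([
  [0.003,-0.0049,0,0,0,0],
  [0.0033,-0.0048,0,0,0,0],
  [0.0035,-0.0045,0,0,0,0],
  [0.0038,-0.0044,0,0,0,0],
  [0.0039,-0.0042,0,0,0,0],
  [0.0042,-0.0039,0,0,0,0],
  [0.0044,-0.0038,0,0,0,0],
  [0.0045,-0.0035,0,0,0,0],
  [0.0048,-0.0033,0,0,0,0],
  [0.0049,-0.003,0,0,0,0],
  [0.0051,-0.0027,0,0,0,0],
  [0.0052,-0.0025,0,0,0,0],
  [0.0053,-0.0022,0,0,0,0],
  [0.0054,-0.0019,0,0,0,0],
  [0.0055,-0.0017,0,0,0,0],
  [0.0056,-0.0013,0,0,0,0],
  [0.0057,-0.001,0,0,0,0],
  [0.0057,-0.0008,0,0,0,0],
  [0.0057,-0.0004,0,0,0,0],
  [0.0058,-0.0002,0,0,0,0],
])

```text
t: 21.7
ee_pos: [0.4908, -0.1173, 0.0312]
eef_rot: [-0.054, 1.567, 0.05]
force: [4.6, -6.3, 4.2]
gripper_width: 0.011
```

Request:
move_arm([
  [0,0,0,0,0,0],
  [0,0,0,0,0,0],
  [0,0,0,0,0,0],
  [0,0,0,0,0,0],
])

```text
t: 22.03
ee_pos: [0.4908, -0.1173, 0.031]
eef_rot: [-0.054, 1.567, 0.05]
force: [5.0, -6.4, -0.5]
gripper_width: 0.0108
```

```bash
python3 -c "
from h import *
s=snap('side','sd3.png',(200,100,440,300),3.3);print(s['ee_pos'],s['force'])"
```

```text
[ 0.4908 -0.1173  0.031 ] [ 5.0314 -6.4355 -0.5143]
```

View pics/sd3.png

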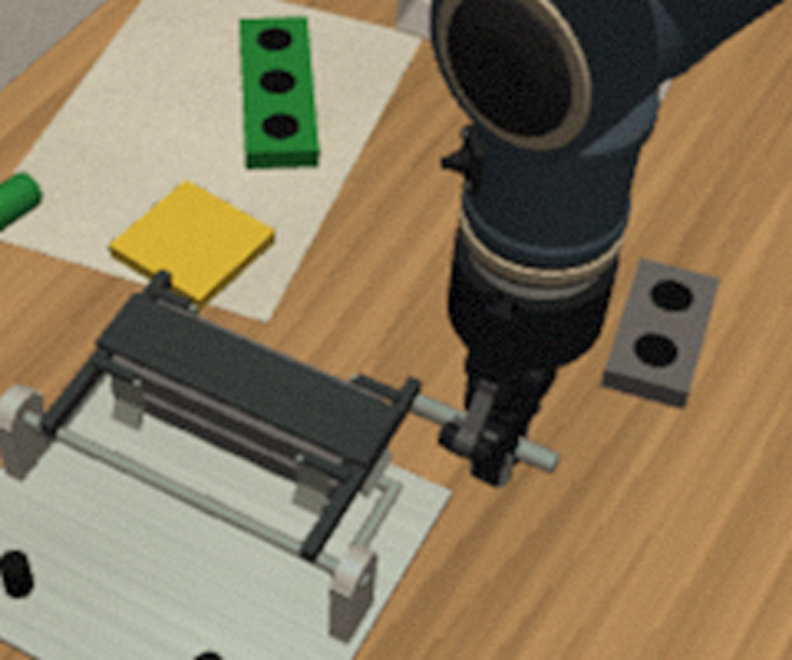

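The leaf lies over on the other side, with the tray under it between the guides. I'll nudge down against the stop, let go and retreat.

Request:
move_arm([
  [0.001,0,0,0,0,0],
  [0.001,0,0,0,0,0],
  [0.001,0,0,0,0,0],
  [0.001,0,0,0,0,0],
  [0,0,0,0,0,0],
  [0,0,0,0,0,0],
])

```text
t: 22.58
ee_pos: [0.4908, -0.1174, 0.0272]
eef_rot: [-0.054, 1.567, 0.05]
force: [4.8, -5.4, 1.2]
gripper_width: 0.0107
```

Request:
move_arm([
  [0,0,0,0,0,0],
  [0,0,0,0,0,0],
  [0,0,0,0,0,0],
  [0,0,0,0,0,0],
  [0,0,0,0,0,0],
  [0,0,0,0,0,0],
  [0,0,0,0,0,0],
], hand=0.6)

```text
t: 23.17
ee_pos: [0.4891, -0.115, 0.027]
eef_rot: [-0.053, 1.571, 0.053]
force: [-0.3, 0.0, -0.1]
gripper_width: 0.0511
```

Request:
move_arm([
  [-0.006,0,0,0,0,0],
  [-0.012,0,0,0,0,0],
  [-0.02,0,0,0,0,0],
  [-0.02,0,0,0,0,0],
  [-0.02,0,0,0,0,0],
  [-0.02,0,0,0,0,0],
  [-0.02,0,0,0,0,0],
  [-0.02,0,0,0,0,0],
  [-0.02,0,0,0,0,0],
  [-0.02,0,0,0,0,0],
  [-0.01,0,0,0,0,0],
  [0,0,0,0,0,0],
  [0,0,0,0,0,0],
  [0,0,0,0,0,0],
])

```text
t: 24.33
ee_pos: [0.4885, -0.115, 0.2139]
eef_rot: [-0.052, 1.572, 0.053]
force: [-0.6, 0.5, -0.3]
gripper_width: 0.0511
```

```bash
python3 -c "
from h import *
s=snap('side','sd4.png',(180,120,380,270),4);print(s['ee_pos'],s['force'],s['joint_velocities'])"
```

```text
[ 0.4885 -0.115   0.2139] [-0.6275  0.4893 -0.2961] [ 0.0005  0.0103  0.0004  0.0044 -0.001   0.0015 -0.0003]
```

View pics/sd4.png

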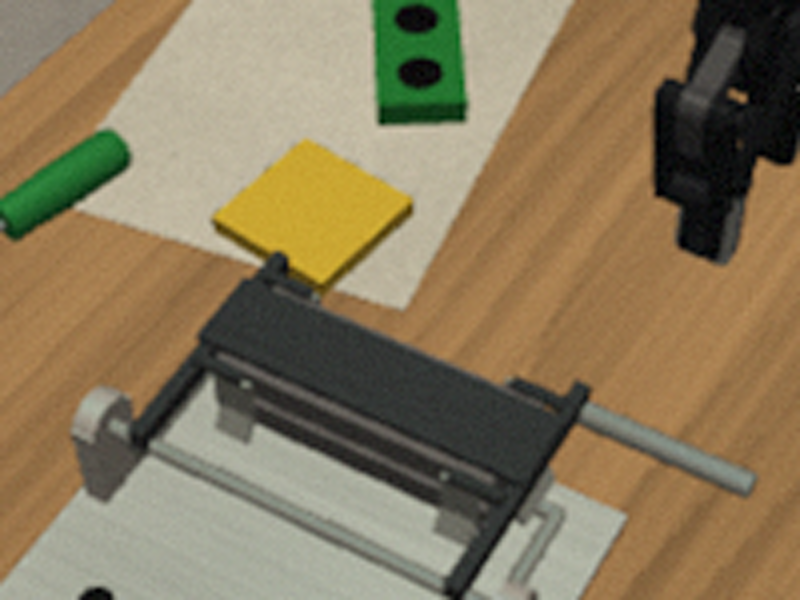

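```bash
python3 - <<'E'
from h import *
si,sc=cam('side'),cam('scene')
a=np.radians(3.9);ux=np.array([np.cos(a),np.sin(a),0]);uy=np.array([-ux[1],ux[0],0]);n=np.array([.6122,.0732,.05])
def W(x,y,z): # nest coords, hinge-rotated about y=-.07 by pi
    return n+ux*x+uy*(-.14-y)+np.array([0,0,-z])
print("bar end side expect (crop)",[(proj(si,W(-.166,.04,-h))-[180,120])*4 for h in (0,.006,.0165)])
for z in (-.016,-.012,0,.016,.02): 
    print(z,[(proj(si,W(x,-.025,z))-[180,120])*4 for x in (.071,-.071)])
im=cv2.imread('pics/sd4.png')
for x in (330,360,390): print(x,[(y,im[y,x].tolist()) for y in range(370,500,6)])
E
```

```text
bar end side expect (crop) [array([749.7676, 488.7988]), array([751.6267, 480.8544]), array([754.9331, 466.725 ])]
-0.016 [array([211.5875, 358.1849]), array([487.7666, 485.6453])]
-0.012 [array([212.4143, 363.7268]), array([487.55 , 491.013])]
0 [array([214.8584, 380.1072]), array([486.9105, 506.8644])]
0.016 [array([218.0341, 401.3913]), array([486.0807, 527.43  ])]
0.02 [array([218.8136, 406.6158]), array([485.8772, 532.4728])]
330 [(370, [54, 55, 52]), (376, [54, 55, 53]), (382, [50, 49, 47]), (388, [55, 57, 54]), (394, [47, 49, 45]), (400, [49, 51, 54]), (406, [97, 103, 107]), (412, [66, 72, 75]), (418, [38, 38, 41]), (424, [38, 39, 40]), (430, [52, 55, 56]), (436, [82, 89, 90]), (442, [38, 40, 45]), (448, [40, 45, 44]), (454, [43, 44, 47]), (460, [137, 148, 147]), (466, [160, 177, 173]), (472, [157, 171, 169]), (478, [156, 170, 168]), (484, [157, 172, 170]), (490, [157, 173, 168]), (496, [159, 174, 168])]
360 [(370, [48, 50, 48]), (376, [55, 58, 54]), (382, [54, 55, 53]), (388, [50, 52, 50]), (394, [52, 55, 51]), (400, [56, 57, 54]), (406, [46, 47, 44]), (412, [39, 40, 40]), (418, [85, 89, 93]), (424, [75, 81, 83]), (430, [38, 45, 42]), (436, [41, 42, 45]), (442, [41, 43, 45]), (448, [85, 93, 96]), (454, [60, 63, 68]), (460, [37, 40, 42]), (466, [39, 40, 43]), (472, [94, 103, 105]), (478, [168, 182, 182]), (484, [159, 174, 170]), (490, [154, 170, 165]), (496, [156, 170, 168])]
390 [(370, [52, 54, 49]), (376, [47, 51, 48]), (382, [51, 52, 50]), (388, [48, 49, 49]), (394, [56, 59, 53]), (400, [52, 54, 52]), (406, [50, 53, 49]), (412, [56, 59, 54]), (418, [51, 53, 49]), (424, [36, 40, 38]), (430, [74, 79, 84]), (436, [88, 92, 96]), (442, [46, 48, 53]), (448, [36, 40, 40]), (454, [40, 40, 44]), (460, [66, 72, 74]), (466, [73, 77, 78]), (472, [39, 42, 45]), (478, [28, 29, 33]), (484, [70, 77, 76]), (490, [161, 176, 175]), (496, [162, 177, 174])]
```

```bash
python3 -c "
from cell import *
print(close_job())"
```

```text
the job is handed in; nothing more can be done
None
```

I laid the empty grey three-recess tray on the loaded tray, then swung the leaf fully over by its crank handle. I let go, backed off and handed in at about 24 s of the 58 s allowed. No verdict came back.

- **Tray laid:** a wrist picture after release showed the tray square inside all the guides, with the leaf still down and the fingers clear.
- **Swing:** forces read between moves stayed around 11 N or below. The task put the swing below 10 N at the handle, so the top reading was slightly over.
- **Leaf position:** the last side picture shows the leaf lying over. The bar end sits about 3–6 mm above the exact flat position. That is roughly 3.08–3.11 rad against the 3.0 required, partly within camera calibration error.
- **Final nudge:** pushing down about 4 mm met only about 1 N. I could not tell whether the leaf hit its stop or the bar slid in the pads.
- **Tray after the swing:** its edges appear where a tray closed rim on rim should be, with no gap seen.
- **Not confirmed:** I could not see the bearings inside the closed trays. That all three are in the former empty tray is inferred from the absence of a gap.

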